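Stand the two knocked-over gallipots back up

ROBOT

A 7-joint arm with a two-finger parallel gripper is mounted at the origin on a cart in front of the work surface, level with it; the furniture and walls round the work are solid. World frame = base frame: x ahead of the robot, y to its left, z up, the work surface at z = 0. Lengths are in m, angles in rad, forces in N, time in s.
With the tool pointing down it reaches from about 0.4 to 0.85 m from the base axis. Payload 10.4 kg.
Tool frame: the origin (TCP) lies on the centre line of the jaws, within the pads' length; the fingertips stand r.tip_extent ahead of it and the grasp point (between the pads) lies 3 mm ahead of it (r.tip_extent is the distance from the TCP to the fingertips, in m); z points along the fingers, y is the direction in which the jaws open and shut (so a half turn about z gives the same grasp; the last joint's range is limited). The gripper opens to 87 mm and grips with 3 to 60 N. Pads are 19 mm wide; open, the fingers measure 117 mm over their backs; the gripper's body (75 mm by 190 mm) begins 51 mm behind the grasp point.
Start: joints at [-1.311, 0.332, -0.065, 1.46, 0.022, 1.35, -0.088], TCP at [0.174, 0.6, 0.245] pointing down, gripper open.
Joint ranges: [-2.6, 2.6], [-0.5, 2.12], [-1.47, 1.34], [0.16, 2.42], [-1.27, 4.41], [0.06, 2.06], [-2.6, 2.6]. Speed limits (rad/s): [2.22, 2.22, 2.79, 2.79, 3.14, 3.14, 3.14].

INTERFACE

Orientations are given as a unit quaternion [x, y, z, w].
In Python, from bench import r gives the robot as it stands. The module is installed in compiled form; this text tells all that it offers.
- The arm moves only by the shell command python3 -m jog 'ROWS' [FORCE]. ROWS is JSON, a list of rows, each a list of 5 numbers: the shift along the tool's x, y, z in cm, then the turn about the tool's z in rad, then the closure, from 0 (fully open) to 1 (shut). A call has exactly 10 rows; each row shifts and turns the pose as measured when the row begins, along the tool's axes as they then stand; what a row does not reach is not made up. A row lasts 1/10 s, in which the tool goes at most 50 mm and 8.59 degrees, less where a joint would pass 70% of its speed; a pose out of reach is approached as far as the arm can. A call with a gripper value outside its range is refused whole. The fingers move at their own pace and stop on an object; FORCE is the grip in N (left out, the last holds). Time passes only in rows, so rows that do not move let the fingers close, or fill a call up. It gives the time, the measured TCP pose, the force and the opening at its end, in the units of the state.
- r.read_state(): the state, without advancing time (a new reading comes with each control period).
- r.camera(name): name is "side" or "top"; returns a dict with "pixels" (384x512x3 uint8, red, green, blue), "fx", "fy", "cx", "cy" (pixels), "camera_from_world" (4x4, takes a point from world to camera coordinates). Camera axes: x right, y up, looking along -z (the intrinsics and any distortion apply to the point x, -y, -z); pixel columns grow to the right and rows downward; lengths in m; the calibration is good to about 2 mm. A picture is of the moment at which its call begins. There is no depth.
- r.close_job(): hands the job in, once; it reports no verdict.
The state is a dict: "time": time; "joint_positions": joint angles; "joint_vel": joint speeds; "joint_torque": joint torques, N m; "ee_pos": TCP position; "eef_rot": TCP orientation; "ft_force": force on the tool from outside, world axes, zero at the start; "torque": the same for the moment, N m; "width": finger opening in m.
Only numpy, scipy, OpenCV 4.12 (cv2) and the standard library are available. Lean on these libraries where they do the work, as an engineer would, in place of code of your own. Each camera call takes 0.05 s, during which the arm holds its last target. There are 200 camera calls.

TASK

The two steel gallipot cups in the middle of the trolley top have been knocked onto their sides. Stand both back upright on their bases, about where they lie, by pushing on them with a fingertip - do not grip, pick up or carry them - and do not disturb the vial, the tape roll, the gauze pack or the canister around them.

Things in the scene. Friction and masses are not known exactly. Their poses are not given: they have to be found in the camera images.
- gallipot_large: The larger steel gallipot cup, loose, about 60 g: 63 mm across rim, 38 mm across base, 38 mm high, wall 2 mm. Starts on its side, axis rising 13 deg to the mouth, rim top 62 mm up. Origin: centre of base underside (22 mm up lying, 0 standing); +z along the axis, base to mouth. Pushed level near the rim's top from mouth towards base, it rolls up over its base edge almost without sliding and drops upright past half way.
- gallipot_small: The smaller steel gallipot cup, loose, about 49 g: 52 mm across rim, 32 mm across base, 31 mm high, wall 2 mm. Starts on its side, axis rising 13 deg to the mouth, rim top 51 mm up. Origin: centre of base underside (18 mm up lying, 0 standing); +z along the axis, base to mouth. Pushed level near the rim's top from mouth towards base, it rolls up over its base edge almost without sliding and drops upright past half way.
- vial: Small brown glass vial with a stopper, 25 mm across, 49 mm high, standing loose between the two cups; leave it alone. Origin: centre of its underside, z up.
- tape: Roll of white surgical tape lying flat, 58 mm across, 12 mm high, loose, at the back; leave it alone. Origin: centre of its underside, z up.
- gauze: Flat gauze pouch, 60 x 88 x 9 mm, loose, lying at the right (-y); leave it alone. Origin: centre of its underside, z up.
- canister: Plain steel swab canister with a knobbed lid (the lid is fixed), 68 mm across, 86 mm high, standing loose at the back; leave it alone. Origin: centre of its underside, z up.
Things that resemble listed ones, but are neither listed nor needed, are in the scene too. What is shaped like the gallipot_small but yellow is not meant.

How it is judged:
By the outcome, as a careful person would: the job done as asked, in the order asked, and still so for the second after the job is handed in, with the robot touching nothing.
It also fails if it takes over 54 s, if anything falls off the work surface, if the arm or the gripper's body presses on something with over 40 N, if the wrist force passes 120 N, or if a joint passes its speed limit or range.

## Working session

There is one attempt and no reset: what is moved stays moved. The work goes in short steps, Python scripts to look and compute and a shell command to move; the robot and the scene stay as the last step left them, time stands still between calls to the robot, and variables do not carry over. Pictures are saved under pics/ and viewed, about 8 in all and at most 12, crops included, and the job is handed in when it is done.

```bash
mkdir -p pics; cat > h.py <<'E'
from bench import r
import numpy as np, cv2
def snap(cam,name,crop=None,s=1):
    d=r.camera(cam); im=d['pixels'][:,:,::-1].copy()
    if crop: u0,v0,u1,v1=crop; im=im[v0:v1,u0:u1]
    if s!=1: im=cv2.resize(im,None,fx=s,fy=s,interpolation=cv2.INTER_CUBIC)
    cv2.imwrite('pics/'+name,im); return d
def ray(d,u,v):
    T=d['camera_from_world']; R=T[:3,:3]; c=-R.T@T[:3,3]
    return c, R.T@np.array([(u-d['cx'])/d['fx'],-(v-d['cy'])/d['fy'],-1.])
def atz(d,u,v,z):
    c,w=ray(d,u,v); return c+w*(z-c[2])/w[2]
def proj(d,p):
    T=d['camera_from_world']; q=T[:3,:3]@np.array(p)+T[:3,3]
    return d['cx']+d['fx']*q[0]/-q[2], d['cy']-d['fy']*q[1]/-q[2]
def tri(a,pa,b,pb):
    c1,w1=ray(a,*pa); c2,w2=ray(b,*pb)
    s=np.linalg.lstsq(np.c_[w1,-w2],c2-c1,rcond=None)[0]
    p,q=c1+s[0]*w1,c2+s[1]*w2
    return (p+q)/2,np.linalg.norm(p-q)
E
python3 - <<'E'
from h import *
import pickle
a=snap('top','t0.png',None,1.5); b=snap('side','s0.png',None,1.5)
for n,d in (('top',a),('side',b)):
    print({k:v for k,v in d.items() if k not in('pixels',)})
s=r.read_state(); print(s, r.tip_extent)
E
```

```text
{'fx': 376.40526612135113, 'fy': 376.40526612135113, 'cx': 257.6460964200215, 'cy': 190.47195177828993, 'camera_from_world': array([[ 0.01342616, -0.99959724, -0.0250021 , -0.06740929],
       [ 0.99805711,  0.01187564,  0.06116346, -0.5875066 ],
       [-0.06084191, -0.02577472,  0.99781457, -0.99460759],
       [ 0.        ,  0.        ,  0.        ,  1.        ]])}
{'fx': 372.92649250778965, 'fy': 372.92649250778965, 'cx': 252.76338505585318, 'cy': 189.51317059097622, 'camera_from_world': array([[-9.99946685e-01,  6.99513142e-04, -1.03022789e-02,
         6.06342696e-01],
       [-9.55320055e-03, -4.41375376e-01,  8.97271706e-01,
        -7.91072076e-02],
       [-3.91951886e-03,  8.97322288e-01,  4.41358526e-01,
        -9.95782435e-01],
       [ 0.00000000e+00,  0.00000000e+00,  0.00000000e+00,
         1.00000000e+00]])}
{'time': 0.1, 'joint_positions': array([-1.31062009,  0.33279446, -0.06465544,  1.46085011,  0.02161645,
        1.34987342, -0.08848325]), 'joint_vel': array([ 8.02656217e-04, -2.17647334e-04,  8.22961470e-05, -2.83310711e-03,
        6.19136358e-05, -5.13642227e-05,  1.53674077e-03]), 'joint_torque': array([ 1.23899186e-03, -6.24544716e+01,  2.43310689e-02, -3.90716779e+01,
       -6.14431081e-02,  3.67137487e-02,  6.50776815e-05]), 'ee_pos': array([0.17433564, 0.59987468, 0.24384569]), 'eef_rot': array([ 1.40918828e-01,  9.90020962e-01, -6.13373305e-04, -4.43411454e-05]), 'ft_force': array([-0.34167196,  0.96860119,  0.55585252]), 'torque': array([-0.01330178,  0.05522711,  0.00707526]), 'width': 0.08681006728177908} 0.022
```

View pics/t0.png

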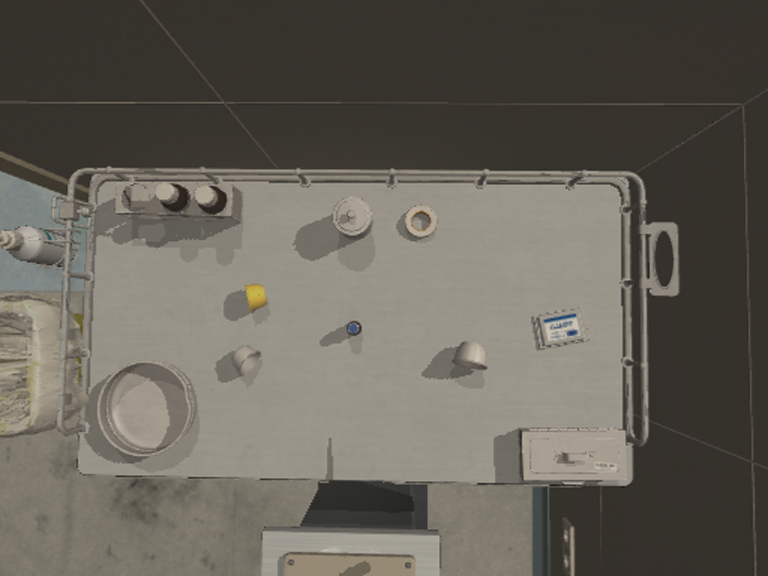

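View pics/s0.png

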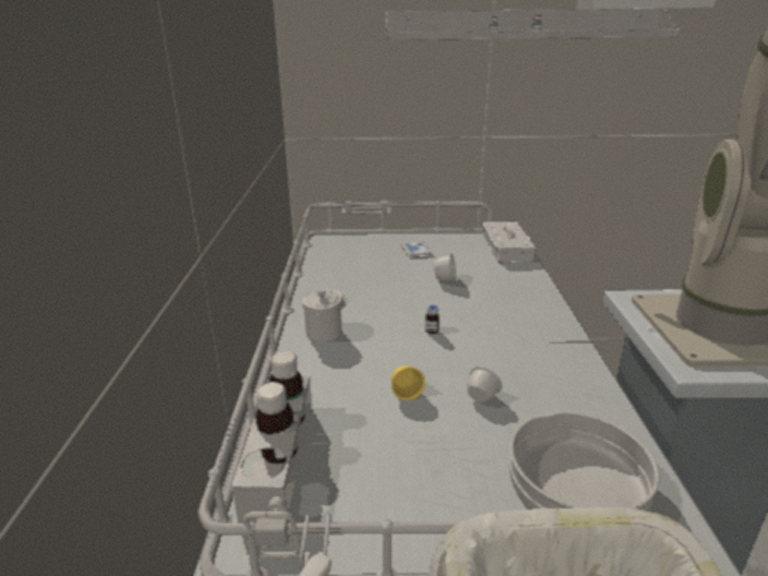

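The top view shows the large cup at about (470,357), the small steel cup at (245,360), the yellow decoy at (256,296) and the vial at (353,328), all in 1.5x pixels. Next I'll enlarge both cups in both views.

```bash
python3 - <<'E'
from h import *
T=r.camera('top'); S=r.camera('side')
def c(d,u0,v0,w=50,h=37,s=8):
    im=cv2.resize(d['pixels'][v0:v0+h,u0:u0+w,::-1],None,fx=s,fy=s,interpolation=cv2.INTER_CUBIC)
    for i in range(0,w,10): cv2.line(im,(i*s,0),(i*s,5),(0,0,255),1); cv2.putText(im,str(u0+i),(i*s,16),0,.35,(0,0,255))
    for i in range(0,h,10): cv2.line(im,(0,i*s),(5,i*s),(0,0,255),1); cv2.putText(im,str(v0+i),(6,i*s+4),0,.35,(0,0,255))
    return im
a=np.hstack([c(T,290,220),c(T,140,220)]); b=np.hstack([c(S,275,162),c(S,300,236)])
cv2.imwrite('pics/z.png',np.vstack([a,b]))
import pickle; pickle.dump((T,S),open('cal.pkl','wb'))
for u,v in((470,357),(245,360),(353,328),(256,296)): print(atz(T,u/1.5,v/1.5,.03).round(3))
E
```

```text
[ 0.464 -0.208  0.03 ]
[0.453 0.188 0.03 ]
[ 0.512 -0.002  0.03 ]
[0.566 0.171 0.03 ]
```

View pics/z.png

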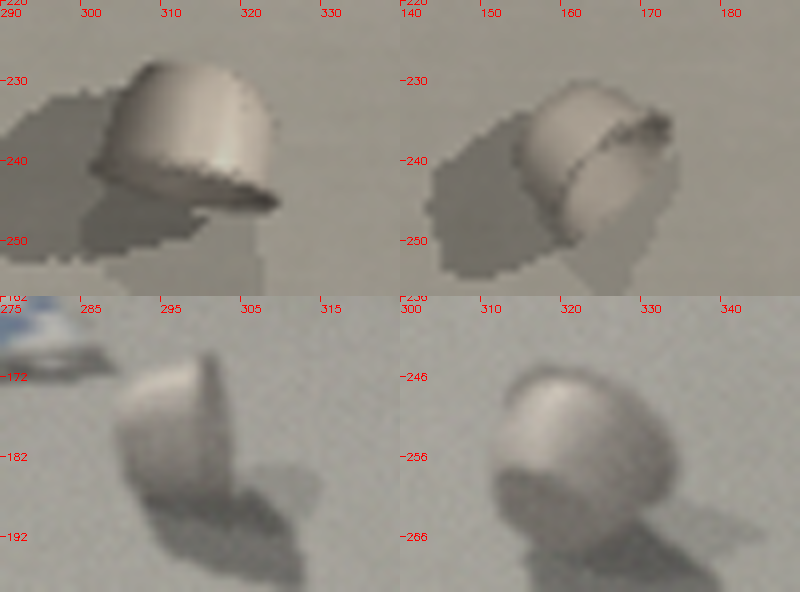

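Crops read: the large cup's rim ends are at top-view (301,241) and (324,245.5), with its mouth towards the robot. The small cup's rim ends are at (160,250) and (173,235.5), with its mouth towards −x−y. I'll fit both poses from the outline bounds in the two views.

```bash
cat > fit.py <<'E'
from h import *
import pickle
from scipy.optimize import least_squares
T,S=pickle.load(open('cal.pkl','rb'))
th=np.linspace(0,2*np.pi,60)
def pts(p,rr,rb,h,zb):
    x,y,a,dz=p; t=np.radians(13)
    ax=np.array([np.cos(a)*np.cos(t),np.sin(a)*np.cos(t),np.sin(t)]); s=np.array([-np.sin(a),np.cos(a),0]); n=np.cross(ax,s)
    c=lambda k,R:np.array([x,y,zb+dz])+k*ax+R*(np.cos(th)[:,None]*s+np.sin(th)[:,None]*n)
    return np.r_[c(0,rb),c(h,rr)],c(h,rr)
def f(p,g,ob,rim):
    P,_=pts(p,*g); e=[]
    for d in(T,S):
        q=np.array([proj(d,k) for k in P]); e+=[*q.min(0),*q.max(0)]
    e=list(np.array(e)-ob)
    s=np.array([-np.sin(p[2]),np.cos(p[2]),0]); c=_.mean(0)
    for sg,o in zip((1,-1),rim): e+=list(np.array(proj(T,c+sg*g[0]*s))-o)
    return np.array(e)
for n,g,ob,rim,x0 in(('L',(.0315,.019,.038,.022),[301,227.5,324.5,246,289.3,169,304.5,187.5],None,[.48,-.21,2.9,0]),
  ('S',(.026,.016,.031,.018),[154.5,230,173.5,250.5,311.5,244.6,335,267.7],None,[.46,.2,-2.3,0])):
    rim={'L':((324,245.5),(301,241)),'S':((160,250),(173,235.5))}[n]
    best=min((least_squares(f,x0,args=(g,ob,rm)) for rm in(rim,rim[::-1])),key=lambda k:k.cost)
    p=best.x; a=p[2]; m=np.array([np.cos(a),np.sin(a)])
    print(n,'base',p[:2].round(4),'mouth dir',m.round(3),'deg',np.degrees(a).round(1),'dz',p[3].round(4))
    print(' resid',best.fun.round(1))
    top=pts(p,*g)[1]; print(' rimtop',top[top[:,2].argmax()].round(4))
print('vial',atz(T,353/1.5,328/1.5,.049).round(3))
E
python3 fit.py
```

```text
L base [ 0.4869 -0.2122] mouth dir [-0.985  0.172] deg 170.1 dz 0.0003
 resid [-0.5 -0.1  0.1  0.2 -0.1 -0.7 -0.3  0.8  0.6  0.2 -0.2  0.1]
 rimtop [ 0.4576 -0.2063  0.0615]
S base [0.4658 0.2037] mouth dir [-0.656 -0.755] deg -131.0 dz -0.0006
 resid [-0.4  0.3  0.6 -0.6 -0.1 -0.6  0.7  0.6  0.1 -0.3 -0.  -0.2]
 rimtop [0.4493 0.1858 0.0497]
vial [ 0.512 -0.004  0.049]
```

```bash
python3 -m jog '[[-3,-3,0,0,1],[-3,-3,0,0,1],[-3,-3,0,0,1],[-3,-3,0,0,1],[-3,-3,0,0,1],[-3,-3,0,0,1],[-3,-3,0,0,1],[-3,-3,0,0,1],[-3,-3,0,0,1],[-3,-3,0,0,1]]' 10
cat > to.py <<'E'
import sys
from h import *
from scipy.spatial.transform import Rotation as Ro
t=np.array([float(k) for k in sys.argv[1:4]]); s=r.read_state()
R=Ro.from_quat(s['eef_rot']).as_matrix()
print('t',round(s['time'],1),'pos',s['ee_pos'].round(4),'tool cm',(100*R.T@(t-s['ee_pos'])).round(2),'yhead',np.degrees(np.arctan2(R[1,1],R[0,1])).round(1),'tilt',R[:,2].round(3),'F',s['ft_force'].round(2),'w',round(s['width'],3))
E
python3 to.py .4195 .152 .245
```

```text
time: 1.2
ee_pos: [0.3817, 0.2182, 0.2413]
eef_rot: [0.136, 0.991, -0.0, -0.002]
ft_force: [0.9, 0.5, 0.3]
width: 0.015
t 1.2 pos [0.3817 0.2182 0.2413] tool cm [-5.43 -5.36 -0.38] yhead 74.4 tilt [-0.003 -0.001 -1.   ] F [0.92 0.51 0.26] w 0.015
```

```bash
python3 -m jog '[[-2,-2,0,0,1],[-2,-2,0,0,1],[-1.4,-1.4,0,0,1],[0,0,0,0.11,1],[0,0,0,0.11,1],[0,0,0,0.11,1],[0,0,0,0.11,1],[0,0,0,0,1],[0,0,0,0,1],[0,0,0,0,1]]'
python3 to.py .4195 .152 .064; python3 - <<'E'
from h import *
d=snap('side','s1.png',(200,120,456,312),2.5)
E
```

```text
time: 2.2
ee_pos: [0.4224, 0.1406, 0.2413]
eef_rot: [0.36, 0.933, -0.0, -0.001]
ft_force: [0.5, -0.0, -0.0]
width: 0.0007
t 2.2 pos [0.4224 0.1406 0.2413] tool cm [ 0.94  0.69 17.73] yhead 47.9 tilt [-0.003  0.    -1.   ] F [ 0.55 -0.03 -0.01] w 0.001
```

View pics/s1.png

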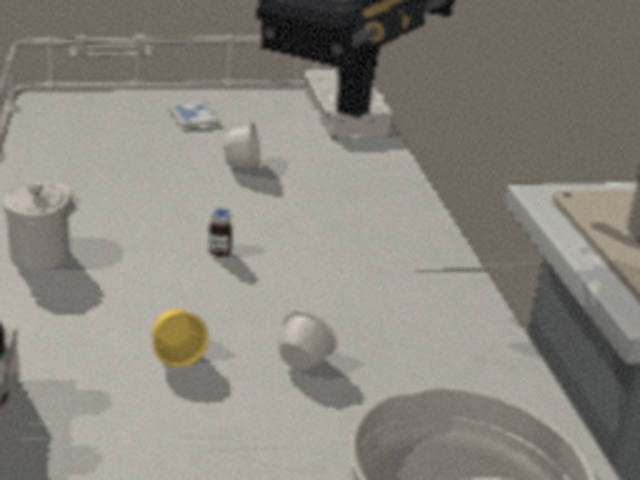

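The gripper is shut and clear of everything near the small cup. I'll lower it on the mouth side of that cup.

```bash
python3 -m jog '[[0.3,0,3,0,1],[0.3,0,3,0,1],[0.3,0,3,0,1],[0,0,3,0,1],[0,0,2.5,0,1],[0,0,1.5,0,1],[0,0,0.7,0,1],[0,0,0.3,0,1],[0,0,0,0,1],[0,0,0,0,1]]'
python3 to.py .4493 .1858 .063
```

```text
time: 3.25
ee_pos: [0.4169, 0.1485, 0.0678]
eef_rot: [0.353, 0.936, 0.002, 0.0]
ft_force: [-0.4, -0.3, 0.4]
width: 0.0006
t 3.2 pos [0.4169 0.1485 0.0678] tool cm [0.03 4.94 0.5 ] yhead 48.7 tilt [ 0.002  0.003 -1.   ] F [-0.41 -0.27  0.43] w 0.001
```

```bash
python3 -m jog '[[0,0,0.3,0,1],[0,0,0.2,0,1],[0,0.8,0,0,1],[0,0.8,0,0,1],[0,0.7,0,0,1],[0,0.5,0,0,1],[0,0.4,0,0,1],[0,0.4,0,0,1],[0,0.4,0,0,1],[0,0.4,0,0,1]]'
python3 to.py .4493 .1858 .063
```

```text
time: 4.25
ee_pos: [0.4498, 0.1856, 0.0646]
eef_rot: [0.352, 0.936, 0.003, 0.002]
ft_force: [-0.3, 0.1, 0.0]
width: 0.0002
t 4.2 pos [0.4498 0.1856 0.0646] tool cm [ 0.05 -0.02  0.16] yhead 48.7 tilt [ 0.005  0.005 -1.   ] F [-0.28  0.11  0.  ] w 0.0
```

```bash
python3 - <<'E'
from h import *
a=r.camera('side')['pixels'][215:295,270:370,::-1]; b=r.camera('top')['pixels'][200:280,115:215,::-1]
cv2.imwrite('pics/c1.png',cv2.resize(np.hstack([a,b]),None,fx=4,fy=4,interpolation=cv2.INTER_CUBIC))
E
```

```text
(no output)
```

View pics/c1.png

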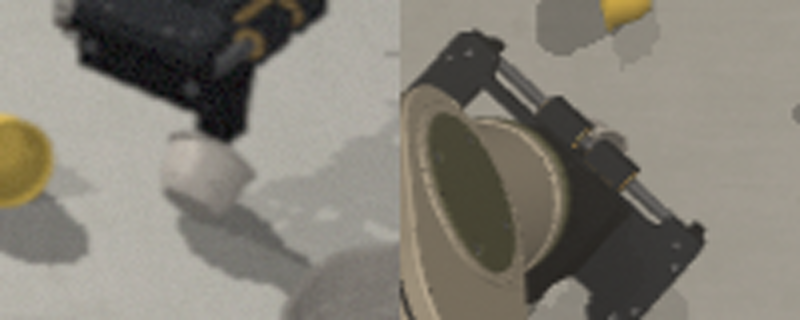

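The side view shows the small cup already rolled up about 30° on its base edge, with the fingertip inside its rim. Carrying on gently.

```bash
python3 -m jog '[[0,0.3,0,0,1],[0,0.3,0,0,1],[0,0.3,0,0,1],[0,0.3,0,0,1],[0,0.3,0,0,1],[0,0.3,0,0,1],[0,0.1,0,0,1],[0,0,0,0,1],[0,-0.3,0,0,1],[0,0,0,0,1]]'
python3 to.py .4493 .1858 .063;  python3 - <<'E'
from h import *
a=r.camera('side')['pixels'][215:295,270:370,::-1]
cv2.imwrite('pics/c2.png',cv2.resize(a,None,fx=4,fy=4,interpolation=cv2.INTER_CUBIC))
E
```

```text
time: 5.35
ee_pos: [0.4611, 0.1985, 0.0646]
eef_rot: [0.352, 0.936, 0.003, 0.001]
ft_force: [-0.2, 0.2, -0.1]
width: 0.0002
t 5.3 pos [0.4611 0.1985 0.0646] tool cm [ 0.06 -1.73  0.15] yhead 48.7 tilt [ 0.005  0.005 -1.   ] F [-0.18  0.17 -0.14] w 0.0
```

View pics/c2.png

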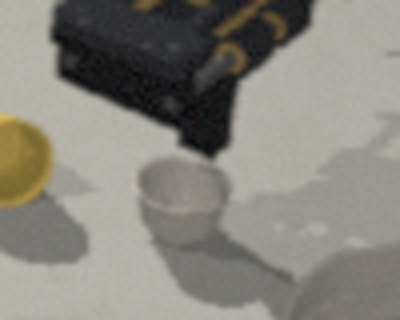

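The small cup has dropped upright with its mouth open upwards, and the finger is clear above it. Next I lift, turn −0.55 rad and go to the large cup.

```bash
python3 -m jog '[[0,0,-2,0,1],[0,0,-3,0,1],[0,0,-3,0,1],[0,0,-2,-0.13,1],[0,0,0,-0.14,1],[0,0,0,-0.14,1],[0,0,0,-0.14,1],[0,-2,0,0,1],[0,-3,0,0,1],[0,-3,0,0,1]]'
python3 to.py .413 -.199 .16
```

```text
time: 6.4
ee_pos: [0.4478, 0.1198, 0.1688]
eef_rot: [0.07, 0.998, 0.004, 0.003]
ft_force: [0.3, -0.3, -0.1]
width: 0.0006
t 6.4 pos [0.4478 0.1198 0.1688] tool cm [ -1.03 -32.06   0.65] yhead 81.9 tilt [ 0.006  0.007 -1.   ] F [ 0.26 -0.28 -0.07] w 0.001
```

```bash
python3 -m jog '[[-0.1,-4,0,0.03,1],[-0.1,-4,0,0,1],[-0.1,-4,0,0,1],[-0.1,-4,0,0,1],[-0.1,-4,0,0,1],[-0.1,-4,0,0,1],[-0.1,-4,0,0,1],[-0.1,-2,0,0,1],[0,0,0,0,1],[0,0,0,0,1]]'
python3 to.py .413 -.199 .074
```

```text
time: 7.4
ee_pos: [0.4007, -0.1924, 0.1672]
eef_rot: [0.089, 0.996, 0.005, 0.005]
ft_force: [0.7, -0.4, -0.1]
width: 0.0004
t 7.4 pos [ 0.4007 -0.1924  0.1672] tool cm [-1.24 -0.54  9.33] yhead 79.8 tilt [ 0.011  0.01  -1.   ] F [ 0.68 -0.45 -0.08] w 0.0
```

```bash
python3 -m jog '[[0,-0.3,1.5,0,1],[0,-0.2,2,0,1],[0,0,2,0,1],[0,0,1.5,0,1],[0,0,1.2,0,1],[0,0,0.6,0,1],[0,0,0.3,0,1],[0,0,0.2,0,1],[0,0,0,0,1],[0,0,0,0,1]]'
python3 to.py .4576 -.2063 .072
```

```text
time: 8.4
ee_pos: [0.4048, -0.1879, 0.0719]
eef_rot: [0.083, 0.996, 0.007, 0.007]
ft_force: [0.6, 0.2, -0.7]
width: 0.0007
t 8.4 pos [ 0.4048 -0.1879  0.0719] tool cm [-5.51 -0.94  0.04] yhead 80.4 tilt [ 0.015  0.013 -1.   ] F [ 0.58  0.24 -0.66] w 0.001
```

```bash
python3 -m jog '[[0,-0.4,0,0,1],[0,-0.4,0,0,1],[-0.5,0,0,0,1],[-0.5,0,0,0,1],[-0.5,0,0,0,1],[-0.5,0,0,0,1],[-0.5,0,0,0,1],[-0.4,0,0,0,1],[0,0,0,0,1],[0,0,0,0,1]]'
python3 to.py .4576 -.2063 .072
```

```text
time: 9.4
ee_pos: [0.4358, -0.2022, 0.0731]
eef_rot: [0.083, 0.996, 0.007, 0.008]
ft_force: [0.2, -0.2, -0.9]
width: 0.0003
t 9.4 pos [ 0.4358 -0.2022  0.0731] tool cm [-2.22 -0.05  0.14] yhead 80.5 tilt [ 0.017  0.013 -1.   ] F [ 0.15 -0.18 -0.9 ] w 0.0
```

```bash
python3 -m jog '[[-0.4,0,0,0,1],[-0.4,0,0,0,1],[-0.4,0,0,0,1],[-0.4,0,0,0,1],[-0.4,0,0,0,1],[-0.4,0,0,0,1],[-0.4,0,0,0,1],[-0.4,0,0,0,1],[0,0,0,0,1],[0,0,0,0,1]]'
python3 to.py .4576 -.2063 .072; python3 - <<'E'
from h import *
a=r.camera('side')['pixels'][130:210,250:350,::-1]
cv2.imwrite('pics/c3.png',cv2.resize(a,None,fx=5,fy=5,interpolation=cv2.INTER_CUBIC))
E
```

```text
time: 10.4
ee_pos: [0.47, -0.2078, 0.0734]
eef_rot: [0.083, 0.996, 0.007, 0.008]
ft_force: [-0.0, 0.6, 0.7]
width: 0.0005
t 10.4 pos [ 0.47   -0.2078  0.0734] tool cm [ 1.25 -0.06  0.12] yhead 80.5 tilt [ 0.017  0.013 -1.   ] F [-0.05  0.57  0.7 ] w 0.001
```

View pics/c3.png

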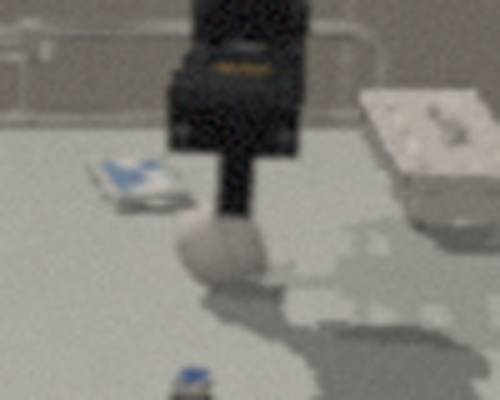

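The large cup has rolled up about 25–30° with the finger in its mouth, and its base is still planted. I'll keep pushing.

```bash
python3 -m jog '[[-0.3,0,0,0,1],[-0.3,0,0,0,1],[-0.3,0,0,0,1],[-0.3,0,0,0,1],[-0.3,0,0,0,1],[-0.3,0,0,0,1],[0,0,0,0,1],[0,0,0,0,1],[0.3,0,0,0,1],[0,0,0,0,1]]'
python3 to.py .4576 -.2063 .072; python3 - <<'E'
from h import *
a=r.camera('side')['pixels'][130:210,250:350,::-1]
cv2.imwrite('pics/c4.png',cv2.resize(a,None,fx=5,fy=5,interpolation=cv2.INTER_CUBIC))
E
```

```text
time: 11.45
ee_pos: [0.4859, -0.2105, 0.0736]
eef_rot: [0.083, 0.996, 0.007, 0.008]
ft_force: [0.1, -0.4, 0.4]
width: 0.0004
t 11.4 pos [ 0.4859 -0.2105  0.0736] tool cm [ 2.86 -0.06  0.12] yhead 80.5 tilt [ 0.016  0.013 -1.   ] F [ 0.08 -0.38  0.41] w 0.0
```

View pics/c4.png

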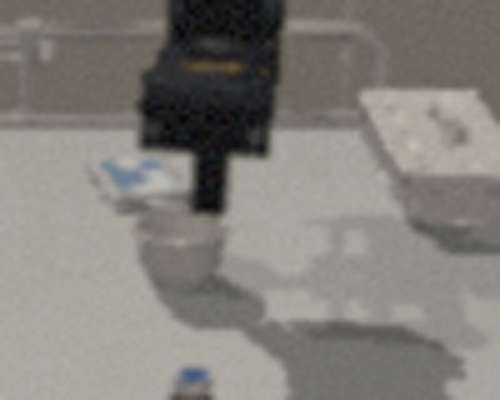

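The large cup looks upright, with its rim level. I'll lift straight up, move aside and check everything.

```bash
python3 -m jog '[[0,0,-2,0,1],[0,0,-3,0,1],[0,0,-4,0,1],[0,0,-4,0,1],[0,0,-3,0,1],[1,3,0,0,1],[1,4,0,0,1],[1,4,0,0,1],[1,4,0,0,1],[0,3,0,0,1]]'
python3 - <<'E'
from h import *
import pickle
T0,S0=pickle.load(open('cal.pkl','rb'))
a=r.camera('top'); b=r.camera('side')
# difference centroids of other objects (1.5x pixel boxes from first views)
for n,d,d0,bx in(('vial',a,T0,(228,210,243,226)),('tape',a,T0,(268,134,293,160)),('canister',a,T0,(220,129,250,160)),('gauze',a,T0,(354,202,394,234)),
  ('gauze s',b,S0,(265,158,290,174)),('canister s',b,S0,(200,190,232,230)),('vial s',b,S0,(281,202,295,224)),('yellow s',b,S0,(258,240,286,270))):
    u0,v0,u1,v1=bx; print(n,np.abs(d['pixels'][v0:v1,u0:u1].astype(int)-d0['pixels'][v0:v1,u0:u1]).mean().round(1))
A=cv2.resize(a['pixels'][120:280,110:410,::-1],(750,400),interpolation=cv2.INTER_CUBIC)
c=lambda u,v:cv2.resize(b['pixels'][v:v+40,u:u+75,::-1],(375,200),interpolation=cv2.INTER_CUBIC)
cv2.imwrite('pics/f.png',np.vstack([A,np.hstack([c(255,158),c(285,237)])]))
E
python3 to.py .4 0 .2
```

```text
time: 12.5
ee_pos: [0.4717, -0.0278, 0.2435]
eef_rot: [0.089, 0.996, 0.008, 0.009]
ft_force: [1.0, 0.8, 0.0]
width: 0.0005
vial 8.7
tape 5.9
canister 5.9
gauze 6.1
gauze s 5.8
canister s 4.0
vial s 3.9
yellow s 4.1
t 12.6 pos [ 0.4726 -0.0258  0.2433] tool cm [7.67 1.21 4.22] yhead 80.1 tilt [ 0.019  0.014 -1.   ] F [-0.28 -0.38  0.17] w 0.0
```

View pics/f.png

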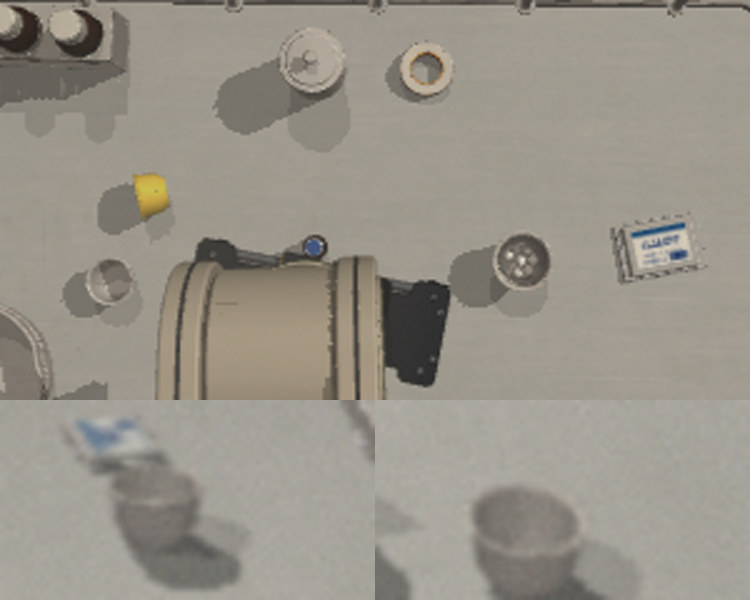

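Both cups stand upright with round, level mouths: the large one at (522,260) and the small one at (110,282) in the crop. The vial, tape, canister and gauze are where they were, and the arm is clear, so I'm handing in.

```bash
python3 - <<'E'
from h import *
import pickle
T,S=pickle.load(open('cal.pkl','rb'))
print(atz(T,110+522/2.5,120+260/2.5,.038).round(3),atz(T,110+110/2.5,120+282/2.5,.031).round(3))
print(r.read_state()['joint_vel'].round(3)); print(r.close_job())
E
```

```text
[ 0.501 -0.221  0.038] [0.472 0.213 0.031]
[0.039 0.003 0.077 0.001 0.028 0.006 0.066]
the job is handed in; nothing more can be done
None
```

Both steel gallipots are standing upright on their bases, and the job is handed in at about 12.6 s of the 54 s allowed. I rolled each one up with the closed fingertip pushing near the top of its rim, from mouth towards base, without gripping anything.

- **Cups:** the last pictures show both with level, open mouths. The large one stands at about (0.501, −0.221) and the small one at (0.472, 0.213). Each is about 1–2 cm from where its base lay.
- **Surroundings:** the tape, gauze, canister and yellow cup showed only noise-level picture differences. The vial differed slightly more in the top view (8.7 against about 6), where the arm stood right beside it. In the side view it was unchanged.
- **Robot:** wrist force readings stayed around 1 N. At the end the arm was clear of everything, with the fingertips about 0.22 m up. The joints were still settling slightly at hand-in (at most 0.08 rad/s).

No check failed.

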